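# Clamp a sample tin in the jig with an over-centre lever

## Task

Stand the squat aluminium tin in the bay of the clamping jig, gently pushed fully home against the bay's back wall. Then push the upright lever of the jig over towards the bay until it snaps past its centre, and press it on home against its stop with about 12 N for half a second, never with more than 20 N, and let go: the clamp's foot must stay down on the tin. Leave the other things on the table alone.

Things in the scene. Friction and masses are not known exactly. Their poses are not given: they have to be found in the camera images.
- jig: Clamping jig fixed to the table: 6 mm aluminium plate from x -105 to +55, y -50 to +155 mm. Origin on the table under the centre of the seated tin; x is the way the tin slides in, z up. The bay's guides (36 mm high above table) are 64 mm apart, y -32 to +32, from x -25 to +30; back wall's face at x +30. Hinge cheeks at y 80 to 140, x -6 to 34, 156 mm high.
- bay_mouth (a point): Point on top of the plate (z 6 mm) in front of the flared mouth of the bay, at x -70, y 0 of the jig: a place to stand the tin before sliding it in. The mouth flares from x -25 to -45 mm.
- bay_home (a point): Centre of the tin when it is fully home: standing on the plate, touching the back wall (x 0, y 0, z 36 mm of the jig). The open clamp arm hangs over it (x 5 to 25 mm, lowest 110 mm above the table), so a gripper cannot lower the tin here: slide it in from the mouth, pushing low down from behind.
- tin_center (a point): Centre (half-way up) of the squat aluminium tin to be clamped: a closed cylinder of diameter 60 mm, height 60 mm, about 0.25 kg, standing upright on the table at the start; z is up.
- clamp: L-shaped rocking lever of the jig. Origin on its hinge, at (14, 95, 111) mm of the jig; hinge axis = its x = the jig's x. Handle: 12 mm rod rising from the hinge to the knob. Along its own -y: the clamp arm, 100 mm, with a foot on a light spring (1 to 3 N). Open at the start, the handle leans 0.35 rad away from the bay; it closes by turning about +x (knob towards -y of the jig, foot down).
- clamp_knob (a point): Centre of the ball knob (28 mm thick), 140 mm from the hinge; 243 mm above the table when open, 251 when upright. It resists with 5 to 12 N at first, fading to nothing at the centre; past it the lever runs on 0.15 rad to a hard stop and stays. Let go sooner, it reopens. A hidden setting puts the centre 0 to 0.3 rad past upright (towards the bay): it must be felt.
- spare_lid: spare flat aluminium tin lid, diameter 62 mm, 10 mm thick, lying on the table; bystander, not to be moved; origin at the centre of its underside.
- black_bottle1: black bottle, diameter 62 mm, 165 mm tall; bystander, not to be moved; origin at the centre of its underside.
- black_bottle2: another black bottle like it; bystander, not to be moved; origin at the centre of its underside.
- tube_tall: brown cardboard tube, diameter 66 mm, 120 mm tall; bystander, not to be moved; origin at the centre of its underside.
- tube_low: brown cardboard tube, diameter 66 mm, 85 mm tall; bystander, not to be moved; origin at the centre of its underside.
- tall_tin: tall aluminium tin, diameter 60 mm, 145 mm tall; bystander, not to be moved; origin at the centre of its underside.
- steel_bottle: aluminium bottle with a neck, diameter 56 mm, 180 mm tall; bystander, not to be moved; origin at the centre of its underside.

How it is judged:
By the outcome, as a careful person would: the job done as asked, in the order asked, and still so for the second after the job is handed in, with the robot touching nothing.
It also fails if it takes over 72 s, if anything falls off the work surface, if the arm or the gripper's body presses on something with over 40 N, if the wrist force passes 120 N, or if a joint passes its speed limit or range.

## Robot

A 6-joint arm with a two-finger parallel gripper is mounted at the origin on the work surface. World frame = base frame: x ahead of the robot, y to its left, z up, the work surface at z = 0. Lengths are in m, angles in rad, forces in N, time in s.
With the tool pointing down it reaches from about 0.375 to 0.975 m from the base axis. Payload 3.8 kg.
Tool frame: the origin (TCP) lies on the centre line of the jaws, within the pads' length; the fingertips stand 17 mm ahead of it and the grasp point (between the pads) lies 2 mm behind it (bot.tip_extent is the distance from the TCP to the fingertips, in m); z points along the fingers, y is the line along which they close (so a half turn about z gives the same grasp; the last joint's range is limited). The gripper opens to 85 mm and grips with 20 to 120 N. Pads are 22 mm wide; open, the fingers measure 114 mm over their backs; the gripper's body (76 mm by 85 mm) begins 54 mm behind the grasp point. The pads swing forward as they close: fully open they stand 13 mm farther back than shut.
Start: joints at [1.28, 0.264, 1.604, -0, 1.274, -0.037], TCP at [0.169, 0.653, 0.248] pointing down, gripper open.
Joint ranges: [-2.63, 2.63], [-0.94, 2.18], [0.31, 2.57], [-1.31, 4.45], [0, 2.66], [-2.55, 2.55]. Speed limits (rad/s): [2.57, 2.57, 3.14, 3.14, 3.14, 3.14].

## Interface

Orientations are given as a rotation vector (axis times angle).
In Python, from workcell import readout, read_camera, finish_job, bot gives the robot as it stands.
- The arm moves only by the tool jog_arm, never from a script. Its argument "deltas" is one flat list of numbers, 7 for each row, row after row: the shift along the tool's x, y, z in m, then the turn, a rotation vector about the tool's x, y, z in degrees, then the gripper command: -1 is shut, 1 is fully open, values between are in proportion. A call has 1 to 8 rows; each row is the pose to reach, as a shift and turn from the pose commanded when the call began, along the tool's axes at that moment; what a row does not reach only later rows make up. A row lasts 1/10 s, in which the tool goes at most 50 mm and 8.59 degrees, less where a joint would pass 70% of its speed; a pose out of reach is approached as far as the arm can. A call with a gripper value outside its range is refused whole. The fingers move at their own pace and stop on an object; "squeeze" is the grip in N (left out, the last holds). Time passes only in rows, so rows that repeat a pose let the fingers close. It gives the time, the measured TCP pose, the force, the opening and the grip force at its end, in the units of the state.
- readout.read_state(): the state, without advancing time (a new reading comes with each control period).
- read_camera(name): name is "side" or "top" or "wrist"; returns a dict with "color" (480x640x3 uint8, blue, green, red), "fx", "fy", "cx", "cy" (pixels), "origin" and "attitude" of the camera in the world. Camera axes: x right, y down, z forward; pixel columns grow to the right and rows downward; lengths in m; the calibration is good to about 2 mm. A picture is of the moment at which its call begins. There is no depth.
- finish_job(): hands the job in; it is judged then, once.
The state is a dict: "time": time; "q": joint angles; "joint_vel": joint speeds; "joint_torque": joint torques, N m; "tool_pos": TCP position; "tcp_rot": TCP orientation; "wrist_force": force on the tool from outside, world axes, zero at the start; "torque": the same for the moment, N m; "width": opening from 0.0 (shut) to 1.0 (fully open); "grip_force": force on a finger pad.
Only numpy, scipy, OpenCV 4.12 (cv2) and the standard library are available. Lean on these libraries where they do the work, as an engineer would, in place of code of your own. Each camera call takes 0.05 s, during which the arm holds its last target. There are 200 camera calls.

## Working session

There is one attempt and no reset: what is moved stays moved. The work goes in short steps, Python scripts to look and compute and a tool call to move; the robot and the scene stay as the last step left them, time stands still between calls to the robot, and variables do not carry over. Pictures are saved under pics/ and viewed, at most 10 in all, crops included, and the job is handed in when it is done.

Besides the shell and the picture viewer there is one more tool, called after "Emit:" by a JSON object that holds its "op" and its "data", one argument or row to a line. jog_arm: Moves the arm, as the interface text tells. Its arguments: {"type":"object","properties":{"deltas":{"type":"array"},"squeeze":{"type":"number"}},"required":["deltas"]}

```bash
ls; mkdir -p pics; cat > h.py <<'E'
from workcell import readout, read_camera, finish_job, bot
import numpy as np, cv2
from scipy.spatial.transform import Rotation as R
def att(c):
    a=np.array(c["attitude"],float)
    return a if a.shape==(3,3) else R.from_rotvec(a).as_matrix()
def ray(c,u,v):
    return np.array(c["origin"]), att(c)@np.array([(u-c["cx"])/c["fx"],(v-c["cy"])/c["fy"],1])
def onz(c,u,v,z):
    o,d=ray(c,u,v); return o+d*(z-o[2])/d[2]
def proj(c,p):
    q=att(c).T@(np.array(p)-np.array(c["origin"])); return c["fx"]*q[0]/q[2]+c["cx"],c["fy"]*q[1]/q[2]+c["cy"]
def tri(c1,p1,c2,p2):
    o1,d1=ray(c1,*p1);o2,d2=ray(c2,*p2)
    s=np.linalg.lstsq(np.c_[d1,-d2],o2-o1,rcond=None)[0]
    a=o1+s[0]*d1;b=o2+s[1]*d2; return (a+b)/2,np.linalg.norm(a-b)
E
python3 - <<'E'
from h import *
for n in("top","side"):
    c=read_camera(n); cv2.imwrite(f"pics/{n}0.png",c["color"]); print(n,c["fx"],c["fy"],c["cx"],c["cy"],c["origin"],c["attitude"])
s=readout.read_state(); print(s)
E
```

```text
pics
top 508.84020173250195 508.84020173250195 320.62506883425004 237.3249513619968 [ 0.49412999 -0.06503839  1.41855484] [-2.13581853  2.1819704  -0.09988058]
side 465.6618031560457 465.6618031560457 321.0525727950261 229.89415136377463 [ 0.20566142 -1.16258123  0.82922494] [-2.07831225  0.34319003 -0.23111411]
{'time': 0.1, 'q': array([ 1.28011278e+00,  2.64704438e-01,  1.60528866e+00, -1.95346219e-05,
        1.27370665e+00, -3.69189260e-02]), 'joint_vel': array([-3.72092088e-04, -3.66548545e-03, -1.35786156e-03,  1.13599405e-03,
        3.98697253e-05, -8.36470008e-04]), 'joint_torque': array([ 4.43569825e-04, -5.16698134e+01, -3.68592095e+01, -7.35664457e-05,
        6.23099899e-03, -5.71197489e-06]), 'tool_pos': array([0.16929158, 0.6527517 , 0.24704089]), 'tcp_rot': array([-0.39749354, -3.11601501,  0.00326996]), 'wrist_force': array([-0.13296337, -0.55125953,  0.25568112]), 'torque': array([ 0.00251232,  0.08147257, -0.02011562]), 'grip_force': 0.0, 'width': 1.006489597993729}
```

View pics/top0.png

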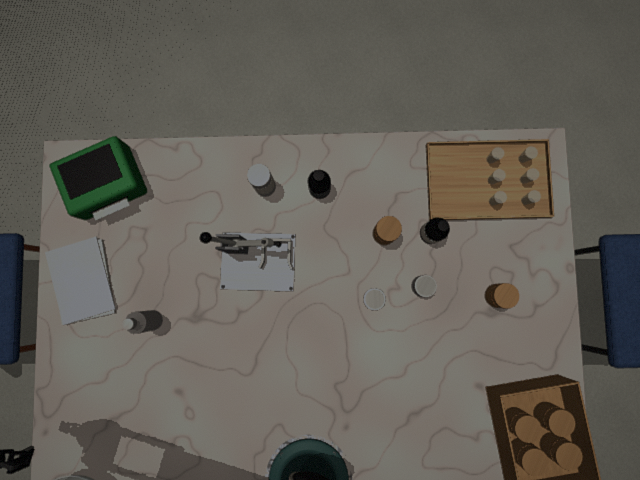

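View pics/side0.png

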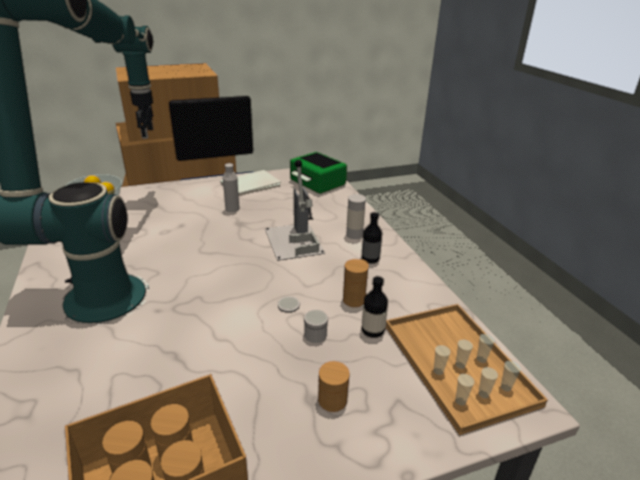

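The top view shows the jig plate with corners near (221,289), (294,291) and (296,233). The knob is at (206,238), the squat tin at (425,286) and the lid at (374,299). The side view has the tin at (316,326) and the knob near (298,168). Next I'll zoom on the jig and tin.

```bash
python3 - <<'E'
from h import *
c=read_camera("top"); im=c["color"]
a=cv2.resize(im[215:305,190:310],None,fx=6,fy=6,interpolation=cv2.INTER_CUBIC)
cv2.imwrite("pics/jz.png",a)
g=cv2.cvtColor(im,cv2.COLOR_BGR2GRAY)
t=cv2.resize(g[265:310,355:450],None,fx=4,fy=4,interpolation=cv2.INTER_CUBIC)
ci=cv2.HoughCircles(t,cv2.HOUGH_GRADIENT,1,60,param1=80,param2=15,minRadius=36,maxRadius=56)
print(ci)
for x,y,r in ci[0]:
    u,v=355+(x+.5)/4-.5,265+(y+.5)/4-.5
    print(u,v,r/4,onz(c,u,v,.06),onz(c,u,v,.01))
for p in[(221,289),(294,291),(296,233)]: print(p,onz(c,*p,.006))
print(onz(c,206,238,.243))
E
```

```text
[[[282.5  83.5  44.1]
  [ 74.5 134.5  39.3]]]
425.25 285.5 11.025 [ 0.50642138 -0.32063336  0.06      ] [ 0.50687375 -0.33004023  0.01      ]
373.25 298.25 9.825 [ 0.47568302 -0.18202316  0.06      ] [ 0.4750041  -0.18632864  0.01      ]
(221, 289) [0.50894749 0.23367212 0.006     ]
(294, 291) [0.49927727 0.03131911 0.006     ]
(296, 233) [0.66049138 0.02331699 0.006     ]
[0.62554464 0.21870744 0.243     ]
```

View pics/jz.png

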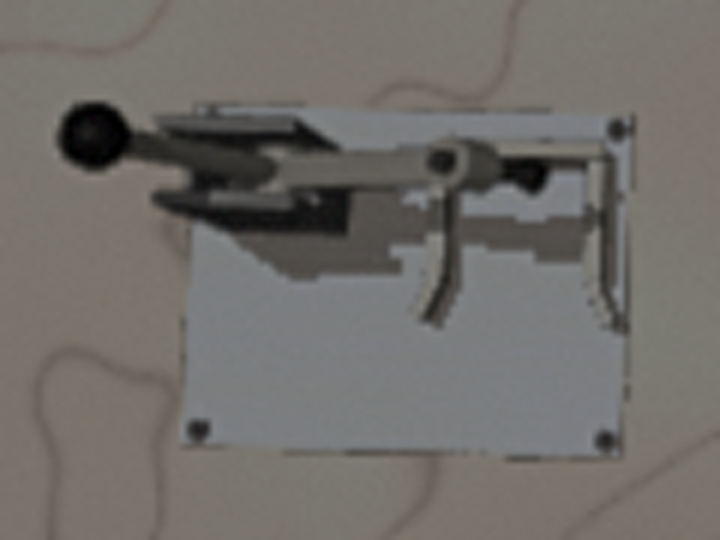

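```bash
cat >> h.py <<'E'
def jig(c,px):
    J=np.array([[55,-50],[-105,-50],[-105,155]])/1e3
    W=np.array([onz(c,*p,.006)[:2] for p in px])
    d=W-W.mean(0); e=J-J.mean(0); z=((d[:,0]+1j*d[:,1])*(e[:,0]-1j*e[:,1])).sum(); a=np.angle(z)
    M=np.array([[np.cos(a),-np.sin(a)],[np.sin(a),np.cos(a)]]); t=W.mean(0)-M@J.mean(0)
    return a,t,W-(J@M.T+t)
def delta(pos,Rw):
    s=readout.read_state(); R0=R.from_rotvec(s["tcp_rot"])
    return np.round(R0.inv().apply(np.array(pos)-s["tool_pos"])*1e3,1),np.round((R0.inv()*Rw).as_rotvec(degrees=True),2)
def down(yaw,tilt=0):
    # tool y along jig y (yaw), tool z down; tilt leans the tip forward (+jig x)
    return R.from_euler("z",yaw)*R.from_euler("y",-tilt)*R.from_matrix(np.array([[-1,0,0],[0,1,0],[0,0,-1.]]))
E
python3 - <<'E'
from h import *
c=read_camera("top")
z=lambda x,y:(190+(x+.5)/6-.5,215+(y+.5)/6-.5)
a,t,r=jig(c,[z(633,113),z(622,458),z(181,446)])
print(a,t,r)
Rw=down(a)
for p in [(.45,.2,.33),(.506,-.321,.2)]: print(delta(p,Rw))
M=R.from_euler("z",a)
for n,p in dict(mouth=(-.07,0,0),knob=(.014,.143,.243),home=(0,0,0)).items():
    w=M.apply(p)+[*t,0]; print(n,w,proj(c,w))
E
```

```text
-0.046082034017381646 [0.6068251  0.07811853] [[-8.77460542e-05  2.62657931e-04]
 [-8.43962774e-05  3.81406574e-04]
 [ 1.72142332e-04 -6.44064505e-04]]
(array([-385.4, -368.1,  -82.1]), array([-8.00e-02, -1.00e-02, -1.19e+01]))
(array([-570.5, -858.1,   48.6]), array([-8.00e-02, -1.00e-02, -1.19e+01]))
mouth [0.53689941 0.08134314 0.        ] (np.float64(275.9994865257518), np.float64(277.7923183311966))
knob [0.62739764 0.22032181 0.243     ] (np.float64(205.31324787700152), np.float64(237.22555737658578))
home [0.6068251  0.07811853 0.        ] (np.float64(276.87288374329114), np.float64(252.72317520641357))
```

Emit:
{"op": "jog_arm", "data": {
  "deltas": [-0.385,-0.368,-0.082,0,0,-11.9,1,-0.385,-0.368,-0.082,0,0,-11.9,1,-0.385,-0.368,-0.082,0,0,-11.9,1,-0.385,-0.368,-0.082,0,0,-11.9,1,-0.385,-0.368,-0.082,0,0,-11.9,1,-0.385,-0.368,-0.082,0,0,-11.9,1,-0.385,-0.368,-0.082,0,0,-11.9,1,-0.385,-0.368,-0.082,0,0,-11.9,1]
}}

```text
time: 1.0
tool_pos: [0.378, 0.3153, 0.3095]
tcp_rot: [0.072, 3.14, 0.0]
wrist_force: [0.4, -0.1, 0.3]
width: 0.998
grip_force: 0.0
```

```bash
python3 - <<'E'
from h import *
a=-.0461
print(readout.read_state()["tool_pos"],delta((.506,-.321,.22),down(a)))
E
```

```text
[0.37804793 0.31534584 0.30950925] (array([-156.8, -629.9,   89.4]), array([0.01, 0.03, 0.02]))
```

Emit:
{"op": "jog_arm", "data": {
  "deltas": [-0.1,-0.4,0.0,0,0,0,1,-0.1,-0.4,0.0,0,0,0,1,-0.1,-0.4,0.0,0,0,0,1,-0.1,-0.4,0.0,0,0,0,1,-0.157,-0.63,0.089,0,0,0,1,-0.157,-0.63,0.089,0,0,0,1,-0.157,-0.63,0.089,0,0,0,1,-0.157,-0.63,0.089,0,0,0,1]
}}

```text
time: 1.8
tool_pos: [0.4555, -0.0733, 0.2701]
tcp_rot: [0.073, 3.14, 0.0]
wrist_force: [1.6, 0.9, 0.2]
width: 0.999
grip_force: 0.0
```

```bash
python3 - <<'E'
from h import *
a=-.0461
print(readout.read_state()["tool_pos"],delta((.506,-.321,.22),down(a)))
E
```

```text
[ 0.45545458 -0.07325859  0.2701307 ] (array([ -61.9, -245.1,   50.2]), array([ 0.  ,  0.06, -0.02]))
```

Emit:
{"op": "jog_arm", "data": {
  "deltas": [-0.062,-0.245,0.05,0,0,0,1,-0.062,-0.245,0.05,0,0,0,1,-0.062,-0.245,0.05,0,0,0,1,-0.062,-0.245,0.05,0,0,0,1,-0.062,-0.245,0.05,0,0,0,1,-0.062,-0.245,0.05,0,0,0,1,-0.062,-0.245,0.05,0,0,0,1]
}}

```text
time: 2.5
tool_pos: [0.5057, -0.32, 0.219]
tcp_rot: [-0.077, -3.139, -0.002]
wrist_force: [-0.2, -0.0, 0.4]
width: 0.999
grip_force: 0.0
```

```bash
python3 - <<'E'
from h import *
c=read_camera("wrist");cv2.imwrite("pics/w1.png",c["color"])
g=cv2.cvtColor(c["color"],cv2.COLOR_BGR2GRAY)
print(readout.read_state()["tool_pos"],c["origin"],c["fx"])
p=proj(c,(.506,-.321,.06));r=.03*c["fx"]/(c["origin"][2]-.06);print(p,r)
ci=cv2.HoughCircles(cv2.GaussianBlur(g,(5,5),1),cv2.HOUGH_GRADIENT,1,60,param1=80,param2=20,minRadius=int(r*.85),maxRadius=int(r*1.15))
for x,y,q in ci[0][:4]: print(x,y,q,onz(c,x,y,.06))
E
```

```text
[ 0.5057752  -0.3187108   0.21962418] [ 0.43478611 -0.31881323  0.34519185] 380.82159490205606
(np.float64(319.70449003618944), np.float64(223.36249060789737)) 40.05951680964791
314.5 222.5 36.3 [ 0.50511974 -0.32497476  0.06      ]
469.5 169.5 38.6 [ 0.47032676 -0.20806882  0.06      ]
291.5 370.5 36.2 [ 0.6360183  -0.35167945  0.06      ]
83.5 193.5 42.0 [ 0.47411129 -0.49786461  0.06      ]
```

View pics/w1.png

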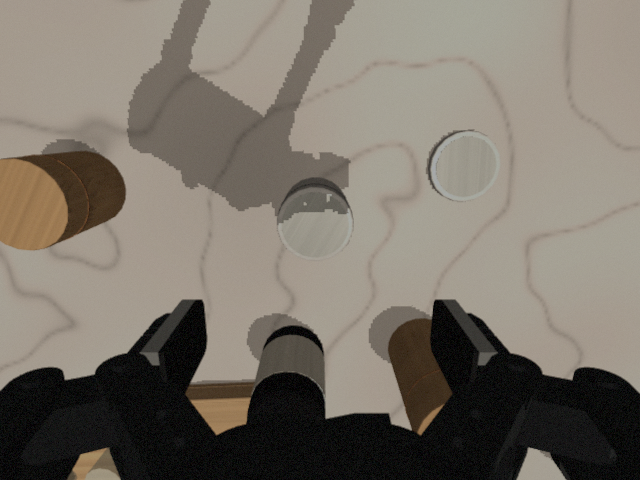

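The tin sits at (316,222) in the wrist view, between the open fingers. That puts it at about x 0.505, y -0.3235, so I'll shift -4 mm in y and descend.

Emit:
{"op": "jog_arm", "data": {
  "deltas": [0,-0.004,0.05,0,0,0,1,0,-0.004,0.1,0,0,0,1,0,-0.004,0.14,0,0,0,1,0,-0.004,0.165,0,0,0,1,0,-0.004,0.184,0,0,0,1,0,-0.004,0.184,0,0,0,1,0,-0.004,0.184,0,0,0,-1,0,-0.004,0.184,0,0,0,-1],
  "squeeze": 30
}}

```text
time: 3.35
tool_pos: [0.5075, -0.3228, 0.0385]
tcp_rot: [0.071, 3.138, -0.002]
wrist_force: [-1.5, 6.9, 24.8]
width: 0.697
grip_force: 29.5
```

Emit:
{"op": "jog_arm", "data": {
  "deltas": [0,0,0,0,0,0,-1,0,0,0,0,0,0,-1,0,0,0,0,0,0,-1,0,0,0,0,0,0,-1]
}}

```text
time: 3.75
tool_pos: [0.5076, -0.3231, 0.0386]
tcp_rot: [0.073, 3.138, -0.002]
wrist_force: [-0.1, 4.4, 7.5]
width: 0.694
grip_force: 33.8
```

Emit:
{"op": "jog_arm", "data": {
  "deltas": [0,0,-0.05,0,0,0,-1,0,0,-0.1,0,0,0,-1,0,0,-0.15,0,0,0,-1,-0.02,0.05,-0.16,0,0,0,-1,-0.03,0.1,-0.16,0,0,0,-1,-0.03,0.15,-0.16,0,0,0,-1,-0.03,0.2,-0.16,0,0,0,-1,-0.03,0.25,-0.16,0,0,0,-1]
}}

```text
time: 4.55
tool_pos: [0.5468, -0.0783, 0.1964]
tcp_rot: [0.073, 3.141, -0.0]
wrist_force: [0.9, -0.0, -3.6]
width: 0.695
grip_force: 35.3
```

```bash
python3 - <<'E'
from h import *
a=-.0461
print(readout.read_state(),delta((.537,.0813,.15),down(a)))
E
```

```text
{'time': 4.55, 'q': array([-1.87240897e-01,  7.18649873e-02,  1.92526969e+00, -1.62541614e-04,
        1.14421454e+00, -1.71118219e+00]), 'joint_vel': array([ 0.88917402, -0.13026639,  0.13663288,  0.00350493, -0.01655943,
        0.87784043]), 'joint_torque': array([ -5.21084815, -41.12936854, -35.88242769,  -0.11192011,
         0.35163417,  -0.94306044]), 'tool_pos': array([ 0.5467637 , -0.07829681,  0.19635759]), 'tcp_rot': array([ 7.34823422e-02,  3.14051704e+00, -2.91680533e-04]), 'wrist_force': array([ 0.91525492, -0.01183012, -3.61597321]), 'torque': array([ 0.0165078 , -0.05922091, -0.0252337 ]), 'grip_force': 35.33197045326233, 'width': 0.6945866093813887} (array([ 17.2, 159. ,  46.3]), array([-0.01,  0.01, -0.04]))
```

Emit:
{"op": "jog_arm", "data": {
  "deltas": [0.017,0.05,0.02,0,0,0,-1,0.017,0.1,0.04,0,0,0,-1,0.017,0.14,0.046,0,0,0,-1,0.017,0.156,0.046,0,0,0,-1,0.017,0.156,0.046,0,0,0,-1,0.017,0.156,0.046,0,0,0,-1]
}}

```text
time: 5.15
tool_pos: [0.5377, 0.0763, 0.1506]
tcp_rot: [0.071, 3.14, -0.001]
wrist_force: [0.4, -0.4, -3.0]
width: 0.695
grip_force: 35.0
```

```bash
python3 - <<'E'
from h import *
a=-.0461
c=read_camera("wrist");cv2.imwrite("pics/w2.png",c["color"])
t=np.array([.6068,.0781]);M=R.from_euler("z",a)
for p in [(.03,.0,.036),(-.025,.032,.036),(-.025,-.032,.036),(-.105,-.05,.006),(.055,-.05,.006),(-.105,.155,.006)]: print(p,np.round(proj(c,M.apply(p)+[*t,0])))
print(delta((.537,.0813,.0455),down(a)))
E
```

```text
(0.03, 0.0, 0.036) [328. 369.]
(-0.025, 0.032, 0.036) [375. 300.]
(-0.025, -0.032, 0.036) [283. 300.]
(-0.105, -0.05, 0.006) [258. 178.]
(0.055, -0.05, 0.006) [266. 372.]
(-0.105, 0.155, 0.006) [548. 178.]
(array([  1.1,   5.6, 105.2]), array([-0.04,  0.04, -0.01]))
```

View pics/w2.png

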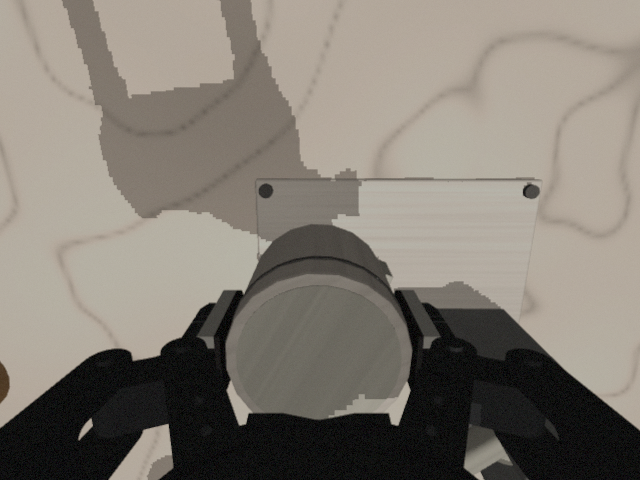

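The wrist view shows the held tin centred at (320,345) and the plate corners at (257,179) and (541,180). Those are within about 2 mm of my jig estimate, so I'll lower it at the mouth.

Emit:
{"op": "jog_arm", "data": {
  "deltas": [0.001,0.005,0.04,0,0,0,-1,0.001,0.005,0.075,0,0,0,-1,0.001,0.005,0.095,0,0,0,-1,0.001,0.005,0.104,0,0,0,-1,0.001,0.005,0.106,0,0,0,-1,0.001,0.005,0.106,0,0,0,-1]
}}

```text
time: 5.8
tool_pos: [0.5378, 0.0808, 0.0451]
tcp_rot: [0.075, 3.139, 0.0]
wrist_force: [1.1, 0.1, -4.1]
width: 0.694
grip_force: 36.0
```

Emit:
{"op": "jog_arm", "data": {
  "deltas": [0,0,0.0015,0,0,0,-1,0,0,0.0015,0,0,0,-1,0,0,0.0015,0,0,0,-1]
}}

```text
time: 6.1
tool_pos: [0.5383, 0.0814, 0.0442]
tcp_rot: [0.072, 3.137, -0.001]
wrist_force: [0.3, -3.4, 3.0]
width: 0.695
grip_force: 36.1
```

Emit:
{"op": "jog_arm", "data": {
  "deltas": [0,0,0.0,0,0,0,1,0,0,0.0,0,0,0,1,0,0,0,0,0,0,1,0,0,0,0,0,0,1,0,0,-0.04,0,0,0,1,0,0,-0.08,0,0,0,1,0,0,-0.12,0,0,0,1,0,0,-0.12,0,0,0,1]
}}

```text
time: 6.9
tool_pos: [0.5414, 0.0823, 0.1697]
tcp_rot: [0.072, 3.129, 0.003]
wrist_force: [0.9, -0.2, -0.1]
width: 1.0
grip_force: 0.0
```

```bash
python3 - <<'E'
from h import *
a=-.0461
t=np.array([.6068,.0781]);M=R.from_euler("z",a)
J=lambda p:M.apply(p)+[*t,0]
print(bot.tip_extent,readout.read_state()["tool_pos"])
Rw=down(a,np.radians(25)); print("zaxis",Rw.apply([0,0,1]))
L=bot.tip_extent
for x,z in[(-.15,.10),(-.15,.022),(-.12,.022)]:
    tip=J((x,0,z)); print(x,z,delta(tip-Rw.apply([0,0,L]),Rw))
E
```

```text
0.017 [0.5413817  0.08234812 0.1697398 ]
zaxis [ 0.42216926 -0.0194758  -0.90630779]
-0.15 0.1 (array([92.3, -1.3, 53.2]), array([ 1.10e-01, -2.43e+01, -2.00e-02]))
-0.15 0.022 (array([ 93.3,  -1.5, 131.2]), array([ 1.10e-01, -2.43e+01, -2.00e-02]))
-0.12 0.022 (array([ 63.3,  -1.5, 131.6]), array([ 1.10e-01, -2.43e+01, -2.00e-02]))
```

Emit:
{"op": "jog_arm", "data": {
  "deltas": [0.067,0,0,0,0,0,-1,0.067,-0.001,0.0,0,0,0,-1,0.067,-0.001,0,0,-8,0,-1,0.067,-0.001,0.02,0,-16,0,-1,0.067,-0.001,0.05,0,-24.3,0,-1,0.067,-0.001,0.053,0,-24.3,0,-1,0.067,-0.001,0.053,0,-24.3,0,-1,0.067,-0.001,0.053,0,-24.3,0,-1]
}}

```text
time: 7.7
tool_pos: [0.4722, 0.0842, 0.112]
tcp_rot: [0.063, 2.715, -0.013]
wrist_force: [0.6, 0.3, 0.4]
width: -0.001
grip_force: 0.0
```

```bash
python3 - <<'E'
from h import *
a=-.0461
t=np.array([.6068,.0781]);M=R.from_euler("z",a)
J=lambda p:M.apply(p)+[*t,0]
s=readout.read_state();print(s["tool_pos"],s["q"],s["width"])
Rw=down(a,np.radians(25)); L=bot.tip_extent
for x,z in[(-.125,.022),(-.11,.022),(-.04,.022)]:
    tip=J((x,0,z)); print(x,z,delta(tip-Rw.apply([0,0,L]),Rw))
c=read_camera("top");im=c["color"]
ci=cv2.HoughCircles(cv2.resize(cv2.cvtColor(im,cv2.COLOR_BGR2GRAY)[250:300,250:305],None,fx=4,fy=4,interpolation=cv2.INTER_CUBIC),cv2.HOUGH_GRADIENT,1,60,param1=80,param2=12,minRadius=38,maxRadius=52)
for x,y,r in (ci[0] if ci is not None else []):
    p=onz(c,250+(x+.5)/4-.5,250+(y+.5)/4-.5,.066); print(r/4,M.inv().apply(p-[*t,0]))
cv2.imwrite("pics/t2.png",cv2.resize(im[215:305,190:310],None,fx=6,fy=6))
E
```

```text
[0.47219742 0.08422207 0.11202811] [ 0.19119042 -0.20938944  2.42058312 -0.19456078  0.52314983 -1.1847691 ] -0.0005432656113420597
-0.125 0.022 (array([28.5,  0. , 69. ]), array([ 0.03, -0.6 , -0.01]))
-0.11 0.022 (array([14.8,  0. , 75.2]), array([ 0.03, -0.6 , -0.01]))
-0.04 0.022 (array([-48.9,   0. , 104.1]), array([ 0.03, -0.6 , -0.01]))
10.875 [-0.07041491  0.00114839  0.066     ]
```

View pics/t2.png

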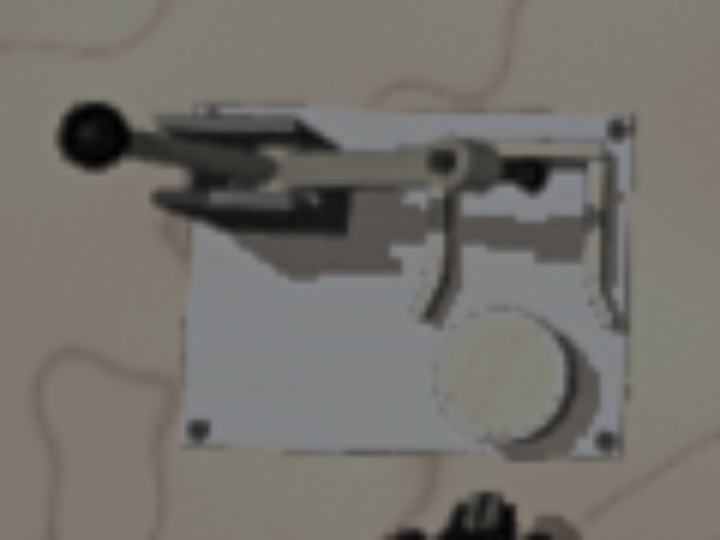

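The tin is upright at (503,372) in the crop, which is jig (-70, +1) mm, square in front of the mouth. Next I'll lower the shut fingers behind it.

Emit:
{"op": "jog_arm", "data": {
  "deltas": [0.013,0,0.03,0,-0.6,0,-1,0.02,0,0.05,0,-0.6,0,-1,0.028,0,0.065,0,-0.6,0,-1,0.0285,0,0.069,0,-0.6,0,-1,0.0285,0,0.069,0,-0.6,0,-1]
}}

```text
time: 8.25
tool_pos: [0.4747, 0.0838, 0.0364]
tcp_rot: [0.063, 2.705, -0.014]
wrist_force: [0.5, 0.2, -0.5]
width: 0.002
grip_force: 0.0
```

```bash
cat > p.py <<'E'
from h import *
a=-.0461
t=np.array([.6068,.0781]);M=R.from_euler("z",a)
J=lambda p:M.apply(p)+[*t,0]
def push(xs,z=.022,til=25):
    s=readout.read_state();Rw=down(a,np.radians(til)); L=bot.tip_extent
    R0=R.from_rotvec(s["tcp_rot"])
    print("tip jig",np.round(1e3*M.inv().apply(s["tool_pos"]+R0.apply([0,0,L])-[*t,0]),1),s["q"].round(2))
    for x in xs: print(x,delta(J((x,0,z))-Rw.apply([0,0,L]),Rw))
E
python3 -c "
from p import *
push([-.1,-.06,-.05,-.045,-.04])"
```

```text
tip jig [-125.    -0.4   21. ] [ 0.19 -0.05  2.47 -0.33  0.31 -1.04]
-0.1 (array([-23.1,   0.4,   9.7]), array([-0.01, -0.02, -0.03]))
-0.06 (array([-59.4,   0.4,  26.6]), array([-0.01, -0.02, -0.03]))
-0.05 (array([-68.4,   0.4,  30.8]), array([-0.01, -0.02, -0.03]))
-0.045 (array([-73. ,   0.4,  32.9]), array([-0.01, -0.02, -0.03]))
-0.04 (array([-77.5,   0.4,  35. ]), array([-0.01, -0.02, -0.03]))
```

Emit:
{"op": "jog_arm", "data": {
  "deltas": [-0.009,0,0.004,0,0,0,-1,-0.018,0,0.0075,0,0,0,-1,-0.025,0,0.0107,0,0,0,-1,-0.032,0,0.014,0,0,0,-1,-0.039,0,0.0172,0,0,0,-1,-0.046,0,0.0205,0,0,0,-1,-0.053,0,0.0238,0,0,0,-1,-0.0594,0,0.0266,0,0,0,-1]
}}

```text
time: 9.05
tool_pos: [0.5377, 0.0806, 0.0359]
tcp_rot: [0.062, 2.707, -0.014]
wrist_force: [-2.6, 0.2, 1.0]
width: -0.001
grip_force: 1.1
```

Emit:
{"op": "jog_arm", "data": {
  "deltas": [-0.003,0,0.0014,0,0,0,-1,-0.006,0,0.0028,0,0,0,-1,-0.009,0,0.0042,0,0,0,-1,-0.011,0,0.0051,0,0,0,-1,-0.011,0,0.0051,0,0,0,-1]
}}

```text
time: 9.55
tool_pos: [0.5496, 0.0801, 0.0361]
tcp_rot: [0.062, 2.706, -0.014]
wrist_force: [-0.4, 0.2, -0.2]
width: 0.002
grip_force: 0.2
```

```bash
python3 -c "
from p import *
push([-.045,-.04])"
```

```text
tip jig [-50.1  -0.6  20.7] [ 0.15  0.09  2.33 -0.27  0.31 -1.13]
-0.045 (array([-5.2,  0.6,  0.9]), array([ 0.01, -0.08, -0.  ]))
-0.04 (array([-9.7,  0.6,  3. ]), array([ 0.01, -0.08, -0.  ]))
```

Pushing lightly in 2 mm steps until the wall is felt.

Emit:
{"op": "jog_arm", "data": {
  "deltas": [-0.0018,0,0.0008,0,0,0,-1,-0.0036,0,0.0016,0,0,0,-1,-0.0054,0,0.0025,0,0,0,-1,-0.0054,0,0.0025,0,0,0,-1]
}}

```text
time: 9.95
tool_pos: [0.5555, 0.0799, 0.0361]
tcp_rot: [0.062, 2.706, -0.014]
wrist_force: [-0.3, -0.4, -1.0]
width: -0.002
grip_force: 0.3
```

Emit:
{"op": "jog_arm", "data": {
  "deltas": [-0.0009,0,0.0004,0,0,0,-1,-0.0018,0,0.0008,0,0,0,-1,-0.0018,0,0.0008,0,0,0,-1]
}}

```text
time: 10.25
tool_pos: [0.5573, 0.0797, 0.0361]
tcp_rot: [0.062, 2.706, -0.014]
wrist_force: [-2.1, 0.1, -0.5]
width: -0.004
grip_force: 0.6
```

```bash
python3 -c "
from p import *
push([-.04])
c=read_camera('side');p=proj(c,J((0,0,.066)));print(p)
u,v=map(int,p);cv2.imwrite('pics/s2.png',cv2.resize(c['color'][v-75:v+55,u-80:u+80],None,fx=4,fy=4))"
```

```text
tip jig [-42.4  -0.7  20.7] [ 0.14  0.1   2.32 -0.27  0.31 -1.14]
-0.04 (array([-2.7,  0.7, -0.2]), array([-0. , -0.1, -0. ]))
(np.float64(303.75503033772907), np.float64(230.6771203164871))
```

View pics/s2.png

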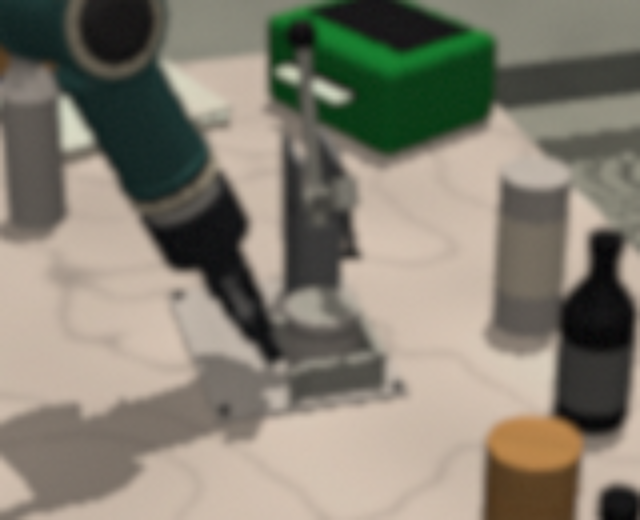

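The side crop shows the tin upright in the bay (top at (322,308)) with the fingers behind it. It needs a few more millimetres before it meets the wall.

Emit:
{"op": "jog_arm", "data": {
  "deltas": [-0.0009,0,0.0004,0,0,0,-1,-0.0009,0,0.0004,0,0,0,-1]
}}

```text
time: 10.5
tool_pos: [0.5582, 0.0797, 0.0361]
tcp_rot: [0.062, 2.706, -0.014]
wrist_force: [-0.7, 0.4, -0.0]
width: -0.001
grip_force: 0.6
```

Emit:
{"op": "jog_arm", "data": {
  "deltas": [-0.0009,0,0.0004,0,0,0,-1,-0.0009,0,0.0004,0,0,0,-1]
}}

```text
time: 10.7
tool_pos: [0.5593, 0.0797, 0.0361]
tcp_rot: [0.062, 2.706, -0.014]
wrist_force: [-0.6, -0.3, -0.4]
width: 0.0
grip_force: 0.6
```

Emit:
{"op": "jog_arm", "data": {
  "deltas": [-0.0009,0,0.0004,0,0,0,-1,-0.0009,0,0.0004,0,0,0,-1]
}}

```text
time: 10.9
tool_pos: [0.5603, 0.0796, 0.0362]
tcp_rot: [0.062, 2.706, -0.014]
wrist_force: [-0.9, 0.5, -0.6]
width: 0.002
grip_force: 0.6
```

Emit:
{"op": "jog_arm", "data": {
  "deltas": [-0.0009,0,0.0004,0,0,0,-1,-0.0009,0,0.0004,0,0,0,-1]
}}

```text
time: 11.1
tool_pos: [0.5613, 0.0796, 0.0362]
tcp_rot: [0.062, 2.706, -0.014]
wrist_force: [-0.8, 0.1, -0.4]
width: -0.0
grip_force: 0.5
```

Emit:
{"op": "jog_arm", "data": {
  "deltas": [-0.0009,0,0.0004,0,0,0,-1,-0.0009,0,0.0004,0,0,0,-1]
}}

```text
time: 11.3
tool_pos: [0.5623, 0.0795, 0.0362]
tcp_rot: [0.062, 2.706, -0.014]
wrist_force: [-0.9, -0.3, -1.0]
width: 0.004
grip_force: 0.6
```

Emit:
{"op": "jog_arm", "data": {
  "deltas": [-0.0009,0,0.0004,0,0,0,-1,-0.0009,0,0.0004,0,0,0,-1]
}}

```text
time: 11.5
tool_pos: [0.5626, 0.0794, 0.036]
tcp_rot: [0.062, 2.707, -0.014]
wrist_force: [-4.4, 0.4, 2.6]
width: -0.0
grip_force: 2.2
```

Emit:
{"op": "jog_arm", "data": {
  "deltas": [-0.0005,0,0.0002,0,0,0,-1,-0.0005,0,0.0002,0,0,0,-1]
}}

```text
time: 11.7
tool_pos: [0.5628, 0.0794, 0.0359]
tcp_rot: [0.062, 2.708, -0.014]
wrist_force: [-6.1, 0.5, 3.3]
width: -0.005
grip_force: 3.4
```

```bash
python3 - <<'E'
from p import *
push([])
Rw=down(a); L=bot.tip_extent
for p in [(-.09,0,.10),(-.09,0,.27),(-.09,.22,.29),(.014,.20,.29),(.014,.20,.237)]: print(p,delta(J(p)+[0,0,L],Rw),J(p)+[0,0,L])
E
```

```text
tip jig [-36.9  -0.7  20.5] [ 0.14  0.11  2.3  -0.26  0.31 -1.15]
(-0.09, 0, 0.1) (array([  7.7,   0.7, -92.9]), array([-2.000e-02,  2.481e+01, -0.000e+00])) [0.51689562 0.08224753 0.117     ]
(-0.09, 0, 0.27) (array([ -63.6,    0.6, -247.2]), array([-2.000e-02,  2.481e+01, -0.000e+00])) [0.51689562 0.08224753 0.287     ]
(-0.09, 0.22, 0.29) (array([ -72. ,  220.6, -265.5]), array([-2.000e-02,  2.481e+01, -0.000e+00])) [0.52703403 0.3020138  0.307     ]
(0.014, 0.2, 0.29) (array([-166.4,  200.6, -221.8]), array([-2.000e-02,  2.481e+01, -0.000e+00])) [0.63000186 0.27724235 0.307     ]
(0.014, 0.2, 0.237) (array([-144.2,  200.6, -173.7]), array([-2.000e-02,  2.481e+01, -0.000e+00])) [0.63000186 0.27724235 0.254     ]
```

Emit:
{"op": "jog_arm", "data": {
  "deltas": [0.018,0,-0.0085,0,0,0,-1,0.036,0,-0.017,0,0,0,-1,0.04,0,-0.05,0,0,0,-1,0.02,0,-0.093,0,8,0,-1,-0.015,0,-0.14,0,16,0,-1,-0.035,0,-0.19,0,24.8,0,-1,-0.0636,0,-0.247,0,24.8,0,-1,-0.0636,0,-0.247,0,24.8,0,-1]
}}

```text
time: 12.5
tool_pos: [0.5199, 0.0813, 0.2849]
tcp_rot: [0.074, 3.137, 0.001]
wrist_force: [0.9, 0.2, -0.3]
width: 0.001
grip_force: 0.0
```

```bash
python3 - <<'E'
from p import *
push([])
Rw=down(a); L=bot.tip_extent
for p in [(-.09,.22,.29),(.014,.20,.29),(.014,.20,.237)]: print(p,delta(J(p)+[0,0,L],Rw),J(p)+[0,0,L])
c=read_camera("top");im=c["color"]
u,v=proj(c,J((0,0,.066)));print(u,v)
u,v=int(u),int(v)
ci=cv2.HoughCircles(cv2.resize(cv2.cvtColor(im,cv2.COLOR_BGR2GRAY)[v-25:v+25,u-25:u+25],None,fx=4,fy=4,interpolation=cv2.INTER_CUBIC),cv2.HOUGH_GRADIENT,1,60,param1=80,param2=10,minRadius=38,maxRadius=50)
for x,y,r in (ci[0] if ci is not None else []):
    p=onz(c,u-25+(x+.5)/4-.5,v-25+(y+.5)/4-.5,.066); print(r/4,M.inv().apply(p-[*t,0]))
E
```

```text
tip jig [-86.9  -0.8 267.9] [ 0.11 -0.04  1.88 -0.    1.31 -1.42]
(-0.09, 0.22, 0.29) (array([  3.1, 220.8, -22. ]), array([ 0.02,  0.19, -0.04])) [0.52703403 0.3020138  0.307     ]
(0.014, 0.2, 0.29) (array([-100.9,  200.9,  -21.6]), array([ 0.02,  0.19, -0.04])) [0.63000186 0.27724235 0.307     ]
(0.014, 0.2, 0.237) (array([-100.7,  200.9,   31.4]), array([ 0.02,  0.19, -0.04])) [0.63000186 0.27724235 0.254     ]
274.3671944984875 250.82827493144717
10.4 [-0.00112    -0.00039498  0.066     ]
10.9 [-0.0505494  -0.02412314  0.066     ]
```

Emit:
{"op": "jog_arm", "data": {
  "deltas": [0.003,0.05,-0.022,0,0,0,-1,0.003,0.1,-0.022,0,0,0,-1,0.003,0.15,-0.022,0,0,0,-1,0.003,0.201,-0.022,0,0,0,-1,-0.05,0.206,-0.022,0,0,0,-1,-0.101,0.206,-0.022,0,0,0,-1,-0.101,0.204,-0.0,0,0,0,-1,-0.101,0.201,0.031,0,0,0,-1]
}}

```text
time: 13.35
tool_pos: [0.6316, 0.2787, 0.2527]
tcp_rot: [0.073, 3.132, 0.004]
wrist_force: [-0.1, 0.5, 0.3]
width: 0.001
grip_force: 0.0
```

```bash
cat > k.py <<'E'
from p import *
s=readout.read_state()
print("tip jig",np.round(1e3*(M.inv().apply(s["tool_pos"]-[*t,0])-[0,0,bot.tip_extent]),1),"F jig",M.inv().apply(s["wrist_force"]).round(1),"q",s["q"].round(2))
Rw=down(a)
for y in [.18,.17,.16]: print(y,*delta(J((.014,y,.230))+[0,0,bot.tip_extent],Rw))
E
python3 k.py; python3 - <<'E'
from p import *
c=read_camera("top");im=c["color"]
cv2.imwrite("pics/t3.png",cv2.resize(im[205:295,180:300],None,fx=6,fy=6))
E
```

```text
tip jig [ 15.5 201.5 235.7] F jig [-0.2  0.5  0.3] q [ 0.38  0.28  1.57 -0.    1.28 -1.14]
0.18 [  1.5 -21.5   5.6] [ 0.15  0.5  -0.02]
0.17 [  1.5 -31.5   5.6] [ 0.15  0.5  -0.02]
0.16 [  1.5 -41.5   5.6] [ 0.15  0.5  -0.02]
```

View pics/t3.png

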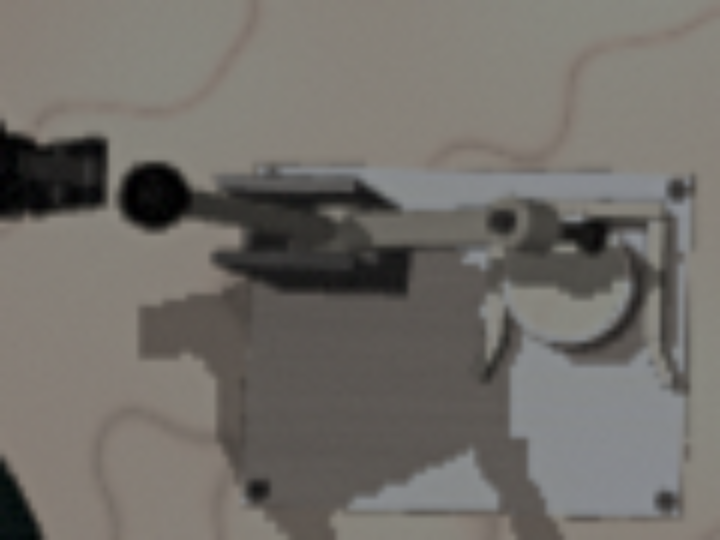

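The tin is seated under the clamp foot at (575,290) in the crop, with the fingers at (107,175) clear of the knob at (155,195). Approaching the knob now.

Emit:
{"op": "jog_arm", "data": {
  "deltas": [0.0015,-0.01,0.0055,0,0.5,0,-1,0.0015,-0.021,0.0055,0,0.5,0,-1,0.0015,-0.026,0.0055,0,0.5,0,-1,0.0015,-0.029,0.0055,0,0.5,0,-1,0.0015,-0.032,0.0055,0,0.5,0,-1,0.0015,-0.034,0.0055,0,0.5,0,-1]
}}

```text
time: 14.0
tool_pos: [0.6254, 0.2462, 0.2482]
tcp_rot: [-0.073, -3.138, -0.01]
wrist_force: [0.1, 8.6, 3.1]
width: 0.003
grip_force: 4.3
```

Emit:
{"op": "jog_arm", "data": {
  "deltas": [0,-0.002,0,0,0,0,-1,0,-0.004,0,0,0,0,-1,0,-0.006,0,0,0,0,-1,0,-0.008,0,0,0,0,-1]
}}

```text
time: 14.4
tool_pos: [0.6253, 0.2404, 0.2504]
tcp_rot: [-0.071, -3.14, -0.015]
wrist_force: [-2.1, 10.3, 9.9]
width: -0.0
grip_force: 5.6
```

Emit:
{"op": "jog_arm", "data": {
  "deltas": [0,-0.002,0,0,0,0,-1,0,-0.004,0,0,0,0,-1,0,-0.006,0,0,0,0,-1,0,-0.008,0,0,0,0,-1]
}}

```text
time: 14.8
tool_pos: [0.6254, 0.2321, 0.2507]
tcp_rot: [0.071, 3.14, 0.013]
wrist_force: [-0.3, 8.8, 8.6]
width: -0.003
grip_force: 4.7
```

```bash
python3 k.py
```

```text
tip jig [ 11.5 154.7 233.7] F jig [-0.7  8.8  8.6] q [ 0.31  0.25  1.62  0.01  1.27 -1.21]
0.18 [-2.5 25.3  3.9] [0.49 0.02 0.07]
0.17 [-2.5 15.3  3.8] [0.49 0.02 0.07]
0.16 [-2.5  5.3  3.7] [0.49 0.02 0.07]
```

Emit:
{"op": "jog_arm", "data": {
  "deltas": [0,-0.003,-0.003,0,0,0,-1,0,-0.006,-0.004,0,0,0,-1,0,-0.009,-0.0045,0,0,0,-1,0,-0.012,-0.005,0,0,0,-1]
}}

```text
time: 15.2
tool_pos: [0.6248, 0.2189, 0.2544]
tcp_rot: [-0.071, -3.14, -0.01]
wrist_force: [0.9, 7.6, 5.5]
width: 0.001
grip_force: 3.6
```

Emit:
{"op": "jog_arm", "data": {
  "deltas": [0,-0.003,-0.0005,0,0,0,-1,0,-0.006,-0.001,0,0,0,-1,0,-0.009,-0.0015,0,0,0,-1,0,-0.012,-0.002,0,0,0,-1]
}}

```text
time: 15.6
tool_pos: [0.624, 0.2062, 0.2561]
tcp_rot: [-0.071, -3.139, -0.008]
wrist_force: [0.7, 5.3, 4.5]
width: -0.004
grip_force: 2.7
```

```bash
python3 k.py
```

```text
tip jig [ 11.3 128.8 239.1] F jig [0.5 5.4 4.5] q [ 0.28  0.23  1.64  0.01  1.28 -1.25]
0.18 [-2.8 51.2  9.4] [ 0.29 -0.09  0.05]
0.17 [-2.8 41.2  9.3] [ 0.29 -0.09  0.05]
0.16 [-2.8 31.2  9.3] [ 0.29 -0.09  0.05]
```

Emit:
{"op": "jog_arm", "data": {
  "deltas": [0,-0.003,-0.001,0,0,0,-1,0,-0.006,-0.001,0,0,0,-1,0,-0.009,-0.001,0,0,0,-1,0,-0.012,-0.001,0,0,0,-1]
}}

```text
time: 16.0
tool_pos: [0.6221, 0.1918, 0.2542]
tcp_rot: [-0.072, -3.134, -0.001]
wrist_force: [-0.1, 2.6, 2.6]
width: 0.001
grip_force: 1.7
```

Emit:
{"op": "jog_arm", "data": {
  "deltas": [0,-0.002,0,0,0,0,-1,0,-0.004,0,0,0,0,-1,0,-0.006,0.0005,0,0,0,-1]
}}

```text
time: 16.3
tool_pos: [0.6215, 0.1853, 0.2528]
tcp_rot: [-0.073, -3.133, 0.001]
wrist_force: [0.8, 2.5, 1.5]
width: 0.002
grip_force: 1.2
```

Emit:
{"op": "jog_arm", "data": {
  "deltas": [0,-0.002,0,0,0,0,-1,0,-0.004,0.0005,0,0,0,-1]
}}

```text
time: 16.5
tool_pos: [0.6214, 0.1817, 0.2525]
tcp_rot: [-0.072, -3.133, -0.0]
wrist_force: [-0.8, 3.0, 2.1]
width: 0.0
grip_force: 1.4
```

```bash
python3 k.py
```

```text
tip jig [  9.8 104.1 235.5] F jig [-1.   3.   2.1] q [ 0.24  0.21  1.66  0.    1.28 -1.28]
0.18 [-4.2 75.9  5.5] [-0.   -0.44 -0.  ]
0.17 [-4.2 65.9  5.5] [-0.   -0.44 -0.  ]
0.16 [-4.2 55.9  5.5] [-0.   -0.44 -0.  ]
```

Emit:
{"op": "jog_arm", "data": {
  "deltas": [0,-0.002,0.0,0,0,0,-1,0,-0.004,0.0005,0,0,0,-1]
}}

```text
time: 16.7
tool_pos: [0.6213, 0.1776, 0.2521]
tcp_rot: [-0.072, -3.133, 0.0]
wrist_force: [-1.1, 1.8, 2.3]
width: -0.001
grip_force: 1.3
```

Emit:
{"op": "jog_arm", "data": {
  "deltas": [0,-0.002,0.0,0,0,0,-1,0,-0.004,0.0005,0,0,0,-1]
}}

```text
time: 16.9
tool_pos: [0.6212, 0.1736, 0.2517]
tcp_rot: [-0.072, -3.134, 0.0]
wrist_force: [0.4, 2.0, 1.8]
width: -0.002
grip_force: 1.1
```

Emit:
{"op": "jog_arm", "data": {
  "deltas": [0,-0.002,0.0,0,0,0,-1,0,-0.003,0.0005,0,0,0,-1]
}}

```text
time: 17.1
tool_pos: [0.6211, 0.1704, 0.2512]
tcp_rot: [-0.072, -3.134, 0.0]
wrist_force: [-0.5, 2.6, 1.3]
width: 0.001
grip_force: 0.9
```

```bash
python3 k.py
```

```text
tip jig [ 10.   92.9 234.2] F jig [-0.6  2.6  1.3] q [ 0.23  0.21  1.67  0.    1.27 -1.3 ]
0.18 [-4.  87.1  4.1] [-0.02 -0.41 -0.01]
0.17 [-4.  77.1  4.1] [-0.02 -0.41 -0.01]
0.16 [-4.  67.1  4.1] [-0.02 -0.41 -0.01]
```

Emit:
{"op": "jog_arm", "data": {
  "deltas": [0,-0.002,0.0,0,0,0,-1,0,-0.003,0.0005,0,0,0,-1]
}}

```text
time: 17.3
tool_pos: [0.621, 0.1675, 0.2507]
tcp_rot: [-0.072, -3.134, 0.0]
wrist_force: [-0.6, 0.3, 1.1]
width: 0.005
grip_force: 0.7
```

Emit:
{"op": "jog_arm", "data": {
  "deltas": [0,-0.002,0.0,0,0,0,-1,0,-0.003,0.0005,0,0,0,-1]
}}

```text
time: 17.5
tool_pos: [0.6208, 0.1645, 0.2501]
tcp_rot: [-0.072, -3.134, 0.0]
wrist_force: [-0.7, 0.7, 0.9]
width: -0.001
grip_force: 0.5
```

Emit:
{"op": "jog_arm", "data": {
  "deltas": [0,-0.002,0.0,0,0,0,-1,0,-0.003,0.0005,0,0,0,-1]
}}

```text
time: 17.7
tool_pos: [0.6207, 0.1615, 0.2497]
tcp_rot: [-0.072, -3.134, 0.0]
wrist_force: [0.1, 0.8, 0.2]
width: 0.0
grip_force: 0.4
```

```bash
python3 k.py; python3 - <<'E'
from p import *
c=read_camera("top");im=c["color"]
m=(im.max(2)<45).astype(np.uint8)
for y in(66,57,45,35): print(y,np.round(proj(c,J((.014,y/1e3,.111+np.sqrt(.14**2-(.095-y/1e3)**2)))),1))
a_=im[205:295,180:300];b=read_camera("side");u,v=map(int,proj(b,J((0,.04,.13))))
o=np.hstack([cv2.resize(a_,(400,300)),cv2.resize(b["color"][v-60:v+60,u-80:u+80],(400,300))]);cv2.imwrite("pics/k1.png",o)
E
```

```text
tip jig [ 10.   84.  232.7] F jig [0.1 0.8 0.2] q [ 0.21  0.2   1.67  0.    1.27 -1.31]
0.18 [-4.  96.   2.6] [-0.02 -0.41 -0.01]
0.17 [-4.  86.   2.6] [-0.02 -0.41 -0.01]
0.16 [-4.  76.   2.6] [-0.02 -0.41 -0.01]
66 [237.8 237.8]
57 [241.9 238. ]
45 [247.3 238.3]
35 [251.8 238.6]
```

View pics/k1.png

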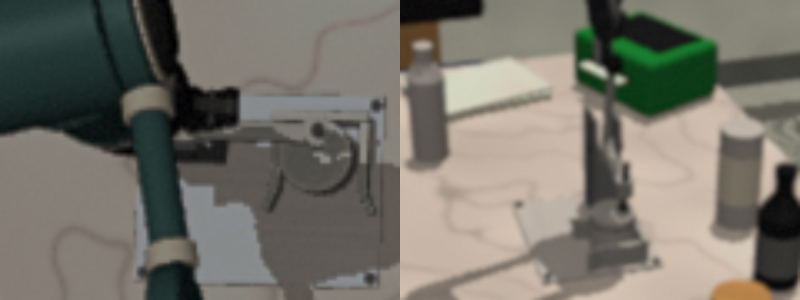

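In the crops, the clamp foot is close over the tin and the fingers hide the knob. The force is nearly zero, so the centre is near. I'll continue.

Emit:
{"op": "jog_arm", "data": {
  "deltas": [0,-0.0015,0.0,0,0,0,-1,0,-0.003,0.0005,0,0,0,-1]
}}

```text
time: 18.0
tool_pos: [0.6205, 0.1588, 0.2492]
tcp_rot: [-0.072, -3.134, -0.0]
wrist_force: [0.1, 0.4, 1.7]
width: 0.0
grip_force: 0.3
```

Emit:
{"op": "jog_arm", "data": {
  "deltas": [0,-0.0015,0.0,0,0,0,-1,0,-0.003,0.0005,0,0,0,-1]
}}

```text
time: 18.2
tool_pos: [0.6203, 0.1557, 0.2488]
tcp_rot: [-0.072, -3.134, 0.0]
wrist_force: [0.1, 0.4, 0.2]
width: 0.003
grip_force: 0.1
```

Emit:
{"op": "jog_arm", "data": {
  "deltas": [0,-0.0015,0.0,0,0,0,-1,0,-0.003,0.0005,0,0,0,-1]
}}

```text
time: 18.4
tool_pos: [0.6203, 0.1526, 0.2483]
tcp_rot: [-0.072, -3.134, 0.0]
wrist_force: [-0.1, 0.4, -0.6]
width: -0.0
grip_force: 0.0
```

Emit:
{"op": "jog_arm", "data": {
  "deltas": [0,-0.0015,0.0,0,0,0,-1,0,-0.003,0.0005,0,0,0,-1]
}}

```text
time: 18.6
tool_pos: [0.6202, 0.1497, 0.2479]
tcp_rot: [-0.072, -3.134, -0.0]
wrist_force: [-0.2, -0.1, -0.3]
width: 0.0
grip_force: 0.0
```

Contact lost, so the lever has snapped past centre. I'll follow it to the stop gently.

Emit:
{"op": "jog_arm", "data": {
  "deltas": [-0.0015,-0.0015,0.001,0,0,0,-1,-0.003,-0.003,0.002,0,0,0,-1,-0.003,-0.0045,0.003,0,0,0,-1,-0.003,-0.006,0.003,0,0,0,-1]
}}

```text
time: 19.0
tool_pos: [0.6227, 0.1436, 0.2444]
tcp_rot: [-0.072, -3.133, -0.0]
wrist_force: [-1.5, 0.2, 0.7]
width: 0.0
grip_force: 0.0
```

Emit:
{"op": "jog_arm", "data": {
  "deltas": [0,-0.001,0,0,0,0,-1,0,-0.002,0,0,0,0,-1]
}}

```text
time: 19.2
tool_pos: [0.6227, 0.142, 0.2446]
tcp_rot: [-0.072, -3.134, -0.001]
wrist_force: [-0.9, 2.4, -2.4]
width: 0.005
grip_force: 1.0
```

Emit:
{"op": "jog_arm", "data": {
  "deltas": [0,-0.001,0,0,0,0,-1,0,-0.002,0,0,0,0,-1]
}}

```text
time: 19.4
tool_pos: [0.6225, 0.1408, 0.2444]
tcp_rot: [-0.072, -3.134, -0.003]
wrist_force: [1.0, 5.8, -2.3]
width: -0.002
grip_force: 2.8
```

Emit:
{"op": "jog_arm", "data": {
  "deltas": [0,-0.001,0,0,0,0,-1,0,-0.001,0,0,0,0,-1]
}}

```text
time: 19.6
tool_pos: [0.6226, 0.1403, 0.2443]
tcp_rot: [-0.072, -3.134, -0.005]
wrist_force: [1.3, 5.4, -3.2]
width: -0.0
grip_force: 3.2
```

Emit:
{"op": "jog_arm", "data": {
  "deltas": [0,-0.001,0,0,0,0,-1,0,-0.001,0,0,0,0,-1]
}}

```text
time: 19.8
tool_pos: [0.6225, 0.1399, 0.2442]
tcp_rot: [-0.072, -3.134, -0.006]
wrist_force: [2.0, 7.0, -3.4]
width: -0.002
grip_force: 3.9
```

Emit:
{"op": "jog_arm", "data": {
  "deltas": [0,-0.001,0,0,0,0,-1,0,-0.002,0,0,0,0,-1]
}}

```text
time: 20.0
tool_pos: [0.6224, 0.1389, 0.244]
tcp_rot: [-0.072, -3.134, -0.009]
wrist_force: [3.4, 11.9, -5.1]
width: 0.003
grip_force: 5.9
```

```bash
python3 k.py|head -1
```

```text
tip jig [ 12.8  61.5 227. ] F jig [ 2.8 12.  -5.1] q [ 0.18  0.2   1.69  0.01  1.26 -1.35]
```

Emit:
{"op": "jog_arm", "data": {
  "deltas": [0,0,0,0,0,0,-1,0,0,0,0,0,0,-1]
}}

```text
time: 20.2
tool_pos: [0.6224, 0.139, 0.244]
tcp_rot: [-0.071, -3.134, -0.009]
wrist_force: [2.0, 11.4, -5.4]
width: -0.002
grip_force: 5.4
```

Emit:
{"op": "jog_arm", "data": {
  "deltas": [0,0,0,0,0,0,-1,0,0,0,0,0,0,-1,0,0,0,0,0,0,-1,0,0,0,0,0,0,-1]
}}

```text
time: 20.6
tool_pos: [0.6225, 0.139, 0.244]
tcp_rot: [-0.071, -3.134, -0.009]
wrist_force: [1.7, 10.2, -5.4]
width: -0.0
grip_force: 5.4
```

Slightly under 12 N, so I'll nudge a little and hold again.

Emit:
{"op": "jog_arm", "data": {
  "deltas": [0,-0.0006,0,0,0,0,-1,0,-0.0006,0,0,0,0,-1,0,-0.0006,0,0,0,0,-1]
}}

```text
time: 20.9
tool_pos: [0.6224, 0.1387, 0.2439]
tcp_rot: [-0.071, -3.134, -0.01]
wrist_force: [2.0, 11.8, -6.0]
width: 0.002
grip_force: 5.8
```

Emit:
{"op": "jog_arm", "data": {
  "deltas": [0,0,0,0,0,0,-1,0,0,0,0,0,0,-1,0,0,0,0,0,0,-1,0,0,0,0,0,0,-1,0,0,0,0,0,0,-1]
}}

```text
time: 21.4
tool_pos: [0.6224, 0.1387, 0.2439]
tcp_rot: [-0.071, -3.134, -0.01]
wrist_force: [3.1, 11.6, -5.4]
width: 0.002
grip_force: 5.8
```

Held at about 12 N (13 N in total). Next I'll let go by backing away in +y, then up, and look.

Emit:
{"op": "jog_arm", "data": {
  "deltas": [0,0.003,0,0,0,0,-1,0,0.01,0,0,0,0,-1,0,0.03,0,0,0,0,-1,0,0.07,0,0,0,0,-1,0,0.11,0,0,0,0,-1,0,0.15,-0.03,0,0,0,-1,0,0.19,-0.06,0,0,0,-1,0,0.19,-0.06,0,0,0,-1]
}}

```text
time: 22.2
tool_pos: [0.6333, 0.3304, 0.311]
tcp_rot: [0.066, 3.139, 0.009]
wrist_force: [0.1, -0.2, 1.4]
width: 0.001
grip_force: 0.0
```

```bash
python3 - <<'E'
from p import *
c=read_camera("top");a_=c["color"][205:295,180:300];b=read_camera("side");u,v=map(int,proj(b,J((0,.04,.13))))
o=np.hstack([cv2.resize(a_,(400,300)),cv2.resize(b["color"][v-60:v+60,u-80:u+80],(400,300))]);cv2.imwrite("pics/k2.png",o)
s=readout.read_state();print(s["wrist_force"],s["tool_pos"])
E
```

```text
[-0.03982896  0.27089891 -0.28383206] [0.63204552 0.32563018 0.30616951]
```

View pics/k2.png

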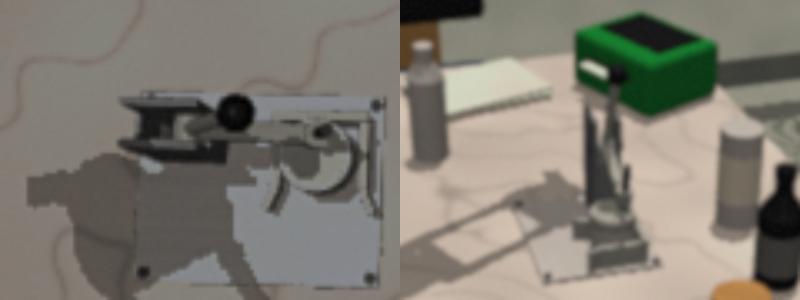

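The lever stays over towards the bay (knob at (235,112) in the top crop, jig y about 38 mm), the foot is down on the tin and the arm is clear.

```bash
python3 -c "
from h import *
print(finish_job())"
```

```text
the job is handed in; nothing more can be done
None
```

I handed the job in. The tin is home against the bay's back wall. The lever snapped past centre and was pressed on its stop with about 12 N for over half a second. After letting go, the clamp's foot stayed down on the tin and the arm stood clear.

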